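# Unlock the watch case and hold its lid open

### The arm

A 6-joint arm with a two-finger parallel gripper is mounted at the origin on the work surface. World frame = base frame: x ahead of the robot, y to its left, z up, the work surface at z = 0. Lengths are in m, angles in rad, forces in N, time in s.
With the tool pointing down it reaches from about 0.3 to 0.875 m from the base axis. Payload 6.4 kg.
Tool frame: the origin (TCP) lies between the finger pads; the fingertips stand 22 mm ahead of it and the grasp point (between the pads) lies 3 mm ahead of it; z points along the fingers, y is the line along which they close (so a half turn about z gives the same grasp; the last joint's range is limited). The gripper opens to 85 mm and grips with 20 to 120 N. Pads are 22 mm wide; open, the fingers measure 114 mm over their backs; the gripper's body (76 mm by 85 mm) begins 54 mm behind the grasp point. The pads swing forward as they close: fully open they stand 13 mm farther back than shut.
Start: joints at [0.96, 0.181, 1.607, -0, 1.354, -0.206], TCP at [0.226, 0.529, 0.229] pointing down, gripper open.
Joint ranges: [-2.99, 2.99], [-0.89, 2.07], [0.3, 2.58], [-1.14, 4.28], [0, 2.63], [-3.12, 3.12]. Speed limits (rad/s): [2.57, 2.57, 3.01, 3.14, 3.14, 3.14].

### API

Orientations are given as a unit quaternion [w, x, y, z].
In Python, from bench import ctrl, imaging, workorder gives the robot as it stands.
- The arm moves only by the shell command python3 -m pendant 'ROWS' [OPENING]. ROWS is JSON, a list of rows, each a list of 4 numbers: the shift along the tool's x, y, z in cm, then the turn about the tool's z in degrees. In form: [[dx, dy, dz, roll], ...]. A call has 1 to 12 rows; each row is the pose to reach, as a shift and turn from the pose commanded when the call began, along the tool's axes at that moment; what a row does not reach only later rows make up. A row lasts 1/12 s, in which the tool goes at most 41.7 mm and 7.16 degrees, less where a joint would pass 70% of its speed; a pose out of reach is approached as far as the arm can. A call with a gripper value outside its range is refused whole. OPENING is the opening, from 0 (shut) to 1 (fully open), set as the call begins (- or left out, the last holds). The fingers move at their own pace and stop on an object; the grip force is fixed at half the most. Time passes only in rows, so rows that repeat a pose let the fingers close. It gives the time, the measured TCP pose, the force, the opening and the grip force at its end, in the units of the state.
- ctrl.get_obs(): the state, without advancing time (a new reading comes with each control period).
- imaging.camera(name): name is "scene" or "top" or "wrist"; returns the picture (480x640x3 uint8, red, green, blue); there is no depth.
- imaging.camera_info(name): a dict with "K" (3x3 intrinsics, pixels), "T" (4x4, takes a point from camera to world coordinates); the wrist camera has in their place "tool_from_camera" (4x4, takes a point from camera to tool coordinates, whose origin is the TCP and whose axes are the flange's). Camera axes: x right, y up, looking along -z (the intrinsics and any distortion apply to the point x, -y, -z); pixel columns grow to the right and rows downward; lengths in m; the calibration is good to about 2 mm. A picture is of the moment at which its call begins: read the wrist's pose just before it. camera_info takes no time and is no camera call.
- workorder.hand_in(): hands the job in; it is judged then, once.
The state is a dict: "time_s": time; "q": joint angles; "dq": joint speeds; "joint_efforts": joint torques, N m; "eef_pos": TCP position; "eef_rot": TCP orientation; "wrist_force": force on the tool from outside, world axes, zero at the start; "torque": the same for the moment, N m; "opening": opening from 0.0 (shut) to 1.0 (fully open); "grasp_force": force on a finger pad.
Only numpy, scipy, OpenCV 4.12 (cv2) and the standard library are available. Lean on these libraries where they do the work, as an engineer would, in place of code of your own. Each camera call takes 0.05 s, during which the arm holds its last target. There are 200 camera calls.

### The job

A customer wants to look at the watches: key in the code of the watch case by pushing the coloured keys of the code pad down and letting them up again, one at a time, in the order green, yellow, blue, with the lid still shut. Then raise the case's lid by its brass T-handle to 60 degrees and keep it there: the lid falls shut by itself, so finish while still holding it, steady at 60 degrees. Leave the books, the flask and the marker pen where they are.

Things in the scene. Friction and masses are not known exactly. Their poses are not given: they have to be found in the camera images.
- case: wooden display case for watches, fixed to the table, 180 (x) x 260 (y) x 75 mm high without its lid; origin at the centre of its underside, z up, -x is the front (the side with the lid's handle), +x the hinge side
- hinge (a point): middle of the lid's hinge axis, on the top of the case's far (+x) wall, 75 mm above the table and 90 mm behind the case's centre; its axes are those of the case and its y axis is the hinge axis
- grip (a point): centre of the brass T-handle's crossbar on the lid's front edge: bar 40 mm long (along the case's y), 16 mm thick, free flat ends, on a 10 mm stem, 34 mm ahead of the lid. Lid shut: 214 mm ahead of the hinge axis and 9 mm above it, 84 mm above the table; turns with the lid. Pinched from above by its ends it swivels between the fingertips; or lift it from below
- lid (a joint): angle of the lid (framed clear pane, 180 x 260 x 18 mm, 0.3 to 0.6 kg): 0 shut, growing as its front rises, stopped at 1.4 rad; 60 degrees is 1.05 rad. No latch and no stay: let go at any angle, it falls shut
- keypad: grey code pad fixed to the table beside the case, 80 (x) x 165 (y) x 20 mm high, with three round keys 50 mm apart in a row along its y axis; which colour sits where changes; origin at the centre of its underside
- green_top (a point): centre of the top face of the green key (28 mm across, in a black 44 mm collar), 38 mm above the table when up, 6 mm above its collar
- yellow_top (a point): the same for the yellow key
- blue_top (a point): the same for the blue key
- green (a joint): how far the green key is down, in m: 0 up, 0.006 fully down. It springs back; it starts to move at 1.5 N, counts as pressed beyond 4 mm (3.8 N) and is fully down at 5 N
- yellow (a joint): the same for the yellow key
- blue (a joint): the same for the blue key
- books_mid (a point): middle of the loose stack of three books, 135 x 192 x 60 mm high, 1.2 kg, half-way up (30 mm above the table); leave it alone
- flask_mid (a point): middle of the upright green flask, 68 mm across, 200 mm high, half-way up (100 mm above the table); leave it alone
- marker_mid (a point): middle of the black marker pen lying on the table, 130 x 14 x 14 mm, 7 mm above the table; leave it alone

How it is judged:
By the outcome, as a careful person would: the job done as asked, in the order asked, and still so for the second after the job is handed in, while the arm keeps its last pose, push and grip.
It also fails if it takes over 58 s, if anything falls off the work surface, if the arm or the gripper's body presses on something with over 40 N, if the wrist force passes 120 N, or if a joint passes its speed limit or range.

## Working session

There is one attempt and no reset: what is moved stays moved. The work goes in short steps, Python scripts to look and compute and a shell command to move; the robot and the scene stay as the last step left them, time stands still between calls to the robot, and variables do not carry over. Pictures are saved under pics/ and viewed, at most 10 in all, crops included, and the job is handed in when it is done.

```bash
mkdir -p pics; ls; python3 - <<'E'
from bench import ctrl, imaging
import cv2, numpy as np
print(ctrl.get_obs())
for n in ("top","scene"):
    cv2.imwrite(f"pics/{n}0.png",imaging.camera(n)[:,:,::-1]); print(n,imaging.camera_info(n))
print(imaging.camera_info("wrist"))
E
```

```text
pics
{'time_s': 0.0, 'q': array([ 9.59701975e-01,  1.81598268e-01,  1.60800472e+00, -2.14698512e-05,
        1.35381692e+00, -2.06300376e-01]), 'dq': array([-0.0010192 , -0.00103157,  0.00048433,  0.00116684,  0.00065558,
        0.00093953]), 'joint_efforts': array([ 1.60077390e-03, -4.44884348e+01, -3.51328218e+01, -1.76208491e-04,
        9.31419258e-03,  3.87803163e-05]), 'eef_pos': array([0.22610992, 0.52806013, 0.22765358]), 'eef_rot': array([-3.53469402e-04,  2.01015608e-01,  9.79587612e-01, -8.42542647e-04]), 'wrist_force': array([-0.08223565, -0.41020208,  0.08620925]), 'torque': array([ 0.01791632, -0.04475996,  0.0078919 ]), 'grasp_force': 0.0, 'opening': 0.9941148776030552}
top {'K': array([[453.65172917,   0.        , 323.24678133],
       [  0.        , 453.65172917, 237.03235819],
       [  0.        ,   0.        ,   1.        ]]), 'T': array([[-1.32710470e-03,  9.78345732e-01, -2.06973106e-01,
         3.69908940e-01],
       [-9.99979557e-01, -3.74723043e-06,  6.39412293e-03,
         7.31632294e-02],
       [ 6.25488731e-03,  2.06977361e-01,  9.78325737e-01,
      
[... 347 characters left out ...]
[ 0.74394228, -0.46868905,  0.4763197 ,  0.6696276 ],
       [ 0.00492817,  0.71662187,  0.69744449,  0.96688571],
       [ 0.        ,  0.        ,  0.        ,  1.        ]])}
{'K': array([[331.2788121 ,   0.        , 317.54103905],
       [  0.        , 331.2788121 , 242.21965136],
       [  0.        ,   0.        ,   1.        ]]), 'tool_from_camera': array([[-5.98286584e-04,  9.63651808e-01,  2.67160693e-01,
         6.78281023e-02],
       [ 9.99999819e-01,  5.61392225e-04,  2.14477074e-04,
         3.50888586e-04],
       [ 5.66992840e-05,  2.67160773e-01, -9.63651969e-01,
        -1.46181676e-01],
       [ 0.00000000e+00,  0.00000000e+00,  0.00000000e+00,
         1.00000000e+00]])}
```

View pics/top0.png

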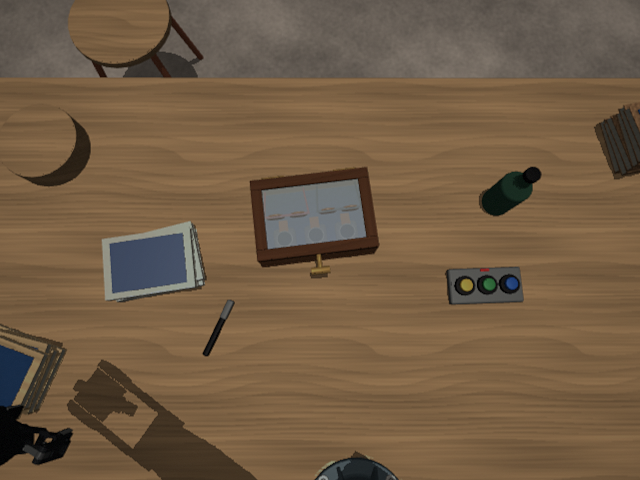

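View pics/scene0.png

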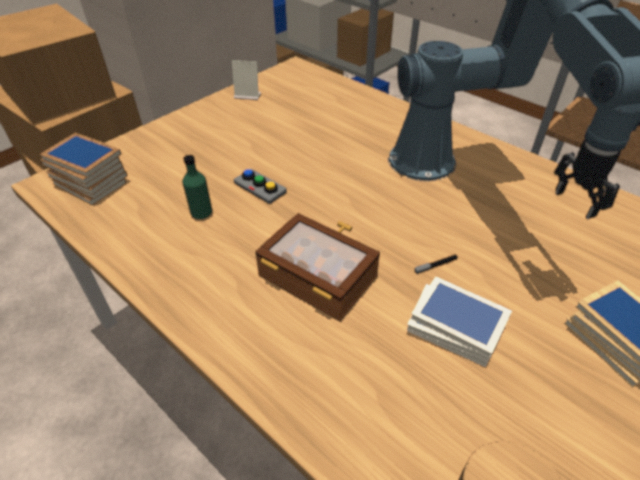

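The top view shows the keys yellow (465,285), green (487,285) and blue (510,284). The handle bar is at about (320,272), with the lid corners at (250,181), (367,168), (378,247) and (258,263). I'll enlarge it once to read these more closely.

```bash
cat > h.py <<'E'
import numpy as np, cv2
from bench import ctrl, imaging
from scipy.spatial.transform import Rotation as R
def px(name,u,v,z,T=None):
    i=imaging.camera_info(name); K=i["K"]; T=i["T"] if T is None else T
    d=np.linalg.inv(K)@[u,v,1]; d=T[:3,:3]@[d[0],-d[1],-d[2]]
    o=T[:3,3]; return o+d*(z-o[2])/d[2]
def tool():
    o=ctrl.get_obs(); M=np.eye(4); q=o["eef_rot"]
    M[:3,:3]=R.from_quat([q[1],q[2],q[3],q[0]]).as_matrix(); M[:3,3]=o["eef_pos"]; return M
def wristT(): return tool()@imaging.camera_info("wrist")["tool_from_camera"]
E
python3 - <<'E'
from h import *
np.set_printoptions(precision=4,suppress=True)
im=cv2.imread("pics/top0.png")
a=cv2.resize(im[160:290,240:390],None,fx=4,fy=4,interpolation=cv2.INTER_CUBIC); 
b=cv2.resize(im[255:315,440:530],None,fx=4,fy=4,interpolation=cv2.INTER_CUBIC)
c=np.zeros((540,800,3),np.uint8); c[:520,:400]=cv2.resize(im[155:285,245:345],None,fx=4,fy=4,interpolation=cv2.INTER_CUBIC); c[:240,420:780]=b
cv2.imwrite("pics/crop.png",c)
for n,u,v,z in [("y",465,285,.038),("g",487,284.5,.038),("b",510,284,.038),("bar",320,272,.092),("barL",310,273,.092),("barR",330,271,.092),
 ("c1",250,181,.093),("c2",367,168,.093),("c3",378,247,.093),("c4",258,263,.093),("flask",497,205,0),("marker",218,328,.014),("booksR",203,282,.03)]: print(n,px("top",u,v,z))
print(tool())
E
```

```text
y [ 0.4729 -0.2454  0.038 ]
g [ 0.474 -0.294  0.038]
b [ 0.4751 -0.3449  0.038 ]
bar [0.4947 0.0739 0.092 ]
barL [0.4926 0.0948 0.092 ]
barR [0.4968 0.053  0.092 ]
c1 [0.694  0.2264 0.093 ]
c2 [ 0.7242 -0.0293  0.093 ]
c3 [ 0.5477 -0.0488  0.093 ]
c4 [0.5136 0.2038 0.093 ]
flask [ 0.6667 -0.3462  0.    ]
marker [0.381  0.2988 0.014 ]
booksR [0.4808 0.3331 0.03  ]
[[-0.9192  0.3938 -0.0009  0.2261]
 [ 0.3938  0.9192 -0.0013  0.5281]
 [ 0.0004 -0.0015 -1.      0.2278]
 [ 0.      0.      0.      1.    ]]
```

View pics/crop.png

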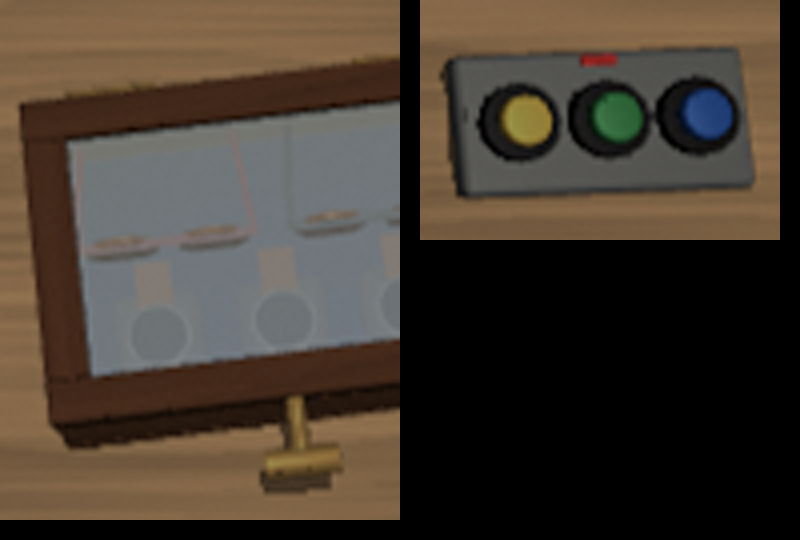

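The crop puts the key tops at yellow (467,285), green (489.5,284.3) and blue (512,283.5). The bar centre is at (320.5,270), and the case yaw is about 7.3°. I'll move above the green key with the gripper shut.

```bash
python3 -m pendant '[[-55,-66,6,-30],[-55,-66,6,-30],[-55,-66,6,-30],[-55,-66,6,-30],[-55,-66,6,-30],[-55,-66,6,-30],[-55,-66,6,-30],[-55,-66,6,-30],[-55,-66,6,-30],[-55,-66,6,-30],[-55,-66,6,-30],[-55,-66,6,-30]]' 0
cat > rel.py <<'E'
import sys; from h import *
p=[float(a) for a in sys.argv[1:4]]; M=tool(); yaw=np.degrees(np.arctan2(M[1,1],M[0,1]))
print("rel cm",(M[:3,:3].T@(np.array(p)-M[:3,3])*100).round(2),"pos",M[:3,3].round(4),"yawY",yaw.round(2))
E
python3 rel.py .474 -.2995 .16
```

```text
time_s: 1.1
eef_pos: [0.3662, 0.0588, 0.1945]
eef_rot: [0.0, -0.059, 0.998, -0.0]
wrist_force: [0.8, -0.2, 0.1]
opening: 0.001
grasp_force: 0.0
rel cm [ -6.46 -36.85   3.46] pos [0.3662 0.0588 0.1945] yawY 96.81
```

```bash
python3 -m pendant '[[-6.3,-36,3.4,0],[-6.3,-36,3.4,0],[-6.3,-36,3.4,0],[-6.3,-36,3.4,0],[-6.3,-36,3.4,0],[-6.3,-36,3.4,0],[-6.3,-36,3.4,0],[-6.3,-36,3.4,0],[-6.3,-36,3.4,0],[-6.3,-36,3.4,0],[-6.3,-36,3.4,0],[-6.3,-36,3.4,0]]'
python3 - <<'E'
from h import *
print(tool().round(4).tolist()); cv2.imwrite("pics/w1.png",imaging.camera("wrist")[:,:,::-1]); 
E
```

```text
time_s: 2.1
eef_pos: [0.4709, -0.2886, 0.1598]
eef_rot: [-0.001, -0.059, 0.998, 0.001]
wrist_force: [-0.8, 0.7, 0.7]
opening: 0.001
grasp_force: 0.0
[[-0.993, -0.1181, -0.0013, 0.4709], [-0.1181, 0.993, 0.0016, -0.2886], [0.0011, 0.0018, -1.0, 0.1598], [0.0, 0.0, 0.0, 1.0]]
```

View pics/w1.png

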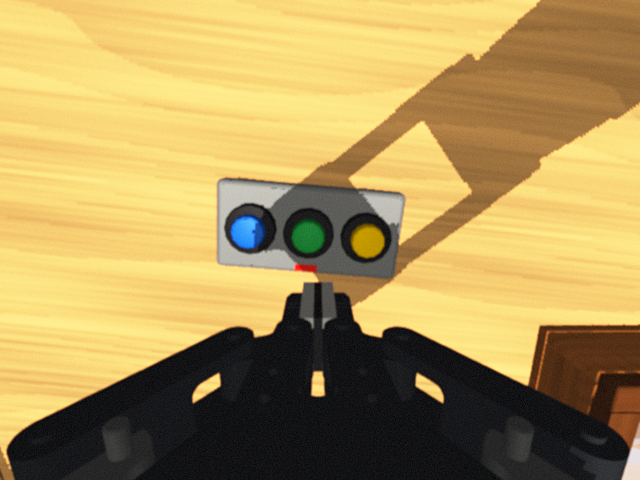

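The wrist view shows blue (247,232), green (308,237) and yellow (367,241), with the shut fingertips at (318,285).

```bash
python3 - <<'E'
from h import *
T=wristT()
for n,u,v in [("b",247,232),("g",308,237),("y",367,241)]: print(n,px("wrist",u,v,.038,T).round(4))
print(px("wrist",318,285,.138,T).round(4))
E
python3 rel.py .474 -.2995 .07
```

```text
b [ 0.4757 -0.3463  0.038 ]
g [ 0.474  -0.2953  0.038 ]
y [ 0.4716 -0.2457  0.038 ]
[ 0.4742 -0.2872  0.138 ]
rel cm [-0.17 -1.17  9.01] pos [ 0.471  -0.2882  0.1601] yawY 96.83
```

```bash
python3 -m pendant '[[-0.2,-0.9,4,0],[-0.2,-0.9,8,0],[-0.2,-0.9,9.4,0],[-0.2,-0.9,9.4,0],[-0.2,-0.9,9.4,0],[-0.2,-0.9,9.4,0]]' && python3 -m pendant '[[0,0,0.5,0],[0,0,0.8,0],[0,0,1,0],[0,0,1,0],[0,0,1,0]]'
```

```text
time_s: 2.65
eef_pos: [0.4757, -0.2981, 0.0685]
eef_rot: [0.001, -0.06, 0.998, -0.001]
wrist_force: [-0.5, 0.1, 0.7]
opening: 0.004
grasp_force: 0.0
time_s: 3.07
eef_pos: [0.4746, -0.298, 0.0567]
eef_rot: [0.0, -0.059, 0.998, -0.0]
wrist_force: [-0.4, -0.7, -0.3]
opening: -0.001
grasp_force: 0.0
```

```bash
python3 -m pendant '[[0,0,0.2,0],[0,0,0.2,0],[0,0,0.2,0]]' && python3 -m pendant '[[0,0,0.2,0],[0,0,0.2,0],[0,0,0.2,0]]'
```

```text
time_s: 3.32
eef_pos: [0.4745, -0.298, 0.0545]
eef_rot: [-0.0, -0.059, 0.998, 0.0]
wrist_force: [-0.2, 0.1, -1.2]
opening: 0.001
grasp_force: 0.0
time_s: 3.57
eef_pos: [0.4744, -0.2979, 0.0524]
eef_rot: [-0.0, -0.059, 0.998, 0.0]
wrist_force: [-0.1, -0.4, -0.3]
opening: 0.003
grasp_force: 0.0
```

```bash
python3 -m pendant '[[0,0,0.2,0],[0,0,0.2,0],[0,0,0.2,0],[0,0,0.2,0]]'; python3 - <<'E'
from h import *
im=imaging.camera("wrist")[:,:,::-1]; s=imaging.camera("scene")[:,:,::-1]
print(ctrl.get_obs()["wrist_force"])
cv2.imwrite("pics/w2.png",np.hstack([cv2.resize(im[140:340,210:410],(400,400)),cv2.resize(s[150:230,220:300],(400,400))]))
E
```

```text
time_s: 3.9
eef_pos: [0.4745, -0.298, 0.0506]
eef_rot: [-0.0, -0.059, 0.998, 0.0]
wrist_force: [-0.1, 0.4, -1.2]
opening: 0.001
grasp_force: 0.0
[-0.22809523  0.37828583 -0.14494128]
```

View pics/w2.png

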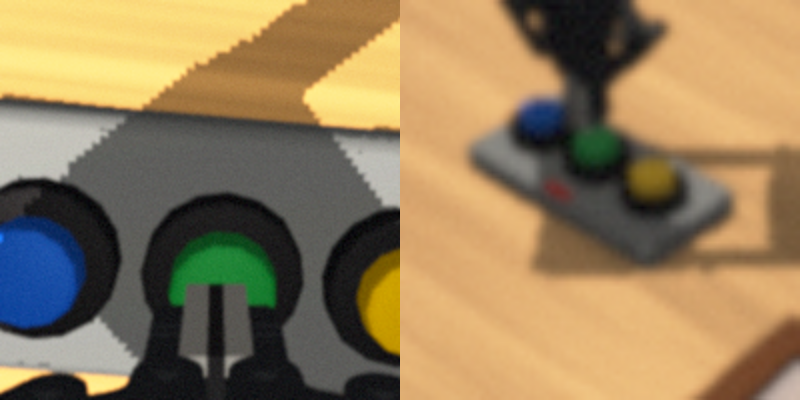

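```bash
python3 - <<'E'
from h import *
def proj(n,p,T=None):
    i=imaging.camera_info(n); T=i["T"] if T is None else T
    c=np.linalg.inv(T)@[*p,1]; a=i["K"]@[c[0],-c[1],-c[2]]; return (a[:2]/a[2]).round(1)
T=wristT()
for z in (.028,.038,.05): print(z,"tip",proj("scene",(.4745,-.298,z)),proj("wrist",(.4745,-.298,z),T))
for n,p in [("g",(.474,-.297,.038)),("y",(.4725,-.248,.038)),("b",(.4755,-.3475,.038))]: print(n,proj("scene",p),proj("wrist",p,T))
o=ctrl.get_obs(); print(o["wrist_force"],o["joint_efforts"],o["eef_pos"])
E
```

```text
0.028 tip [258.7 180.3] [317.  278.9]
0.038 tip [258.4 177.8] [317.  286.1]
0.05 tip [258.1 174.7] [316.9 295.9]
g [258.7 177.8] [319.  285.4]
y [269.9 184.2] [413.  293.1]
b [247.6 171.5] [220.8 277.3]
[-0.22809523  0.37828583 -0.14494128] [-8.08094646e-04 -4.70590818e+01 -2.81284225e+01 -5.00641472e-04
  1.87811951e-03 -9.05917227e-05] [ 0.47459824 -0.29801937  0.05062727]
```

The key still looks up, and the fingertip sits higher than assumed. I'll continue in small steps until I feel contact.

```bash
for i in 1 2 3; do python3 -m pendant '[[0,0,0.2,0],[0,0,0.2,0],[0,0,0.2,0]]' | egrep 'pos|force'; done
```

```text
eef_pos: [0.4745, -0.2979, 0.0484]
wrist_force: [0.4, 1.5, 0.0]
grasp_force: 0.0
eef_pos: [0.4745, -0.2979, 0.0464]
wrist_force: [0.2, -0.4, 0.0]
grasp_force: 0.0
eef_pos: [0.4745, -0.2979, 0.0444]
wrist_force: [0.3, 0.5, 0.2]
grasp_force: 0.0
```

```bash
for i in 1 2; do python3 -m pendant '[[0,0,0.2,0],[0,0,0.2,0],[0,0,0.2,0]]' | egrep 'time|pos|force'; done; python3 - <<'E'
from h import *
im=imaging.camera("wrist")[:,:,::-1]; s=imaging.camera("scene")[:,:,::-1]
cv2.imwrite("pics/w3.png",np.hstack([cv2.resize(im[140:340,210:410],(400,400)),cv2.resize(s[150:230,220:300],(400,400),interpolation=cv2.INTER_CUBIC)]))
E
```

```text
time_s: 5.0
eef_pos: [0.4745, -0.2979, 0.0424]
wrist_force: [-1.6, 0.7, -0.9]
grasp_force: 0.0
time_s: 5.25
eef_pos: [0.4745, -0.2979, 0.0404]
wrist_force: [-0.1, -0.2, 0.4]
grasp_force: 0.0
```

View pics/w3.png

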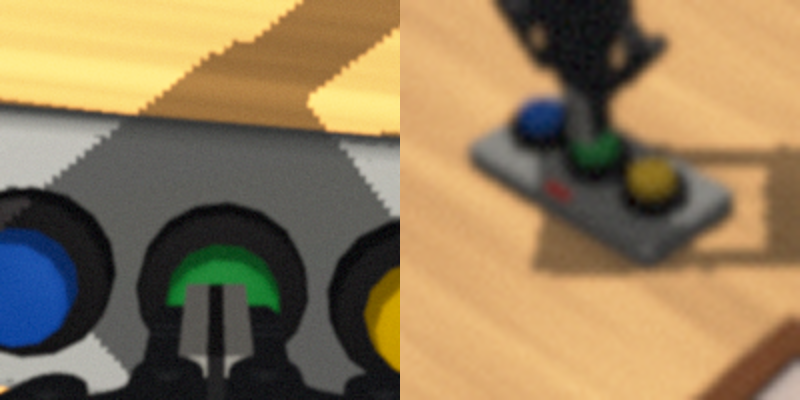

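```bash
for i in 1 2 3; do python3 -m pendant '[[0,0,0.15,0],[0,0,0.15,0],[0,0,0.15,0]]' | egrep 'time|pos|wrist'; done
```

```text
time_s: 5.6
eef_pos: [0.4747, -0.2982, 0.0393]
wrist_force: [-0.2, 0.4, 1.5]
time_s: 5.85
eef_pos: [0.4747, -0.2982, 0.0377]
wrist_force: [0.9, -0.2, 1.2]
time_s: 6.1
eef_pos: [0.4748, -0.2982, 0.0362]
wrist_force: [-0.0, -0.0, 3.6]
```

```bash
for i in 1 2; do python3 -m pendant '[[0,0,0.13,0],[0,0,0.13,0],[0,0,0.13,0]]' | egrep 'time|pos|wrist'; done
```

```text
time_s: 6.35
eef_pos: [0.4747, -0.2982, 0.0349]
wrist_force: [1.1, -1.2, 4.6]
time_s: 6.6
eef_pos: [0.4747, -0.2982, 0.0336]
wrist_force: [0.5, -0.7, 5.4]
```

Green is pressed: the force rose along the spring curve to 5.4 N. Contact came at a TCP height of about 0.039, so the fingertips reach only about 2 mm past the TCP. Yellow is next.

```bash
python3 -m pendant '[[0,0,-1,0],[0,0,-2.2,0],[0,0,-2.2,0],[-0.4,2.5,-2.2,0],[-0.4,5,-2.2,0],[-0.4,5,-2.2,0],[-0.4,5,-2.2,0],[-0.4,5,-1.2,0],[-0.4,5,-0.8,0],[-0.4,5,-0.8,0],[-0.4,5,-0.8,0]]' | egrep 'time|pos|wrist'; python3 -m pendant '[[0,0,0.2,0],[0,0,0.4,0],[0,0,0.5,0],[0,0,0.5,0],[0,0,0.5,0]]' | egrep 'time|pos|wrist';  python3 -m pendant '[[0,0,0.13,0],[0,0,0.2,0],[0,0,0.2,0],[0,0,0.2,0]]' | egrep 'time|pos|wrist'
```

```text
time_s: 7.52
eef_pos: [0.4722, -0.2482, 0.0407]
wrist_force: [-0.2, 0.1, 0.3]
time_s: 7.93
eef_pos: [0.4728, -0.2484, 0.0369]
wrist_force: [-0.2, -0.9, 1.9]
time_s: 8.27
eef_pos: [0.4729, -0.2483, 0.0348]
wrist_force: [-0.2, -3.5, 4.1]
```

```bash
python3 -m pendant '[[0,0,0.13,0],[0,0,0.15,0],[0,0,0.15,0],[0,0,0.15,0]]' | egrep 'time|pos|wrist'; python3 -m pendant '[[0,0,0,0]]' | egrep 'time|pos|wrist'
```

```text
time_s: 8.6
eef_pos: [0.4729, -0.2483, 0.0334]
wrist_force: [-1.6, -2.7, 5.3]
time_s: 8.68
eef_pos: [0.4729, -0.2483, 0.0334]
wrist_force: [-0.8, -2.7, 5.3]
```

```bash
python3 -m pendant '[[0,0,-1,0],[0,0,-2.2,0],[0,0,-2.2,0],[0.3,-3.3,-2.2,0],[0.6,-6.6,-2.2,0],[0.9,-9.9,-2.2,0],[0.9,-9.9,-2.2,0],[0.9,-9.9,-2.2,0],[0.9,-9.9,-0.8,0],[0.9,-9.9,-0.8,0],[0.9,-9.9,-0.8,0]]' | egrep 'time|pos|wrist'; python3 -m pendant '[[0,0,0.2,0],[0,0,0.4,0],[0,0,0.5,0],[0,0,0.5,0],[0,0,0.5,0]]' | egrep 'time|pos|wrist';  python3 -m pendant '[[0,0,0.13,0],[0,0,0.2,0],[0,0,0.3,0],[0,0,0.33,0],[0,0,0.33,0]]' | egrep 'time|pos|wrist'
```

```text
time_s: 9.6
eef_pos: [0.4747, -0.3453, 0.0402]
wrist_force: [0.8, -0.3, 0.3]
time_s: 10.02
eef_pos: [0.4757, -0.3469, 0.0363]
wrist_force: [0.4, 2.0, 2.7]
time_s: 10.43
eef_pos: [0.4757, -0.3473, 0.0333]
wrist_force: [0.5, 4.1, 7.8]
```

Blue is pressed too, at 7.8 N. I'll lift off, open the gripper and go above the handle.

```bash
python3 -m pendant '[[0,0,-1,0],[0,0,-5,0],[0,0,-9,0],[-0.7,4,-12,0],[-2,8,-14,0],[-3,12,-15,0],[-4,16,-16,0],[-4.4,20,-16.5,0],[-5,24,-16.5,0],[-6,28,-16.5,0],[-6.5,32,-16.5,0],[-7,36,-16.5,0]]' | egrep 'time|pos|wrist'; python3 -m pendant '[[-0.3,4,0,0],[-0.3,5.4,0,0],[-0.3,5.4,0,0],[-0.3,5.4,0,0],[-0.3,5.4,0,0]]' 1 | egrep 'time|pos|wrist|open'
python3 - <<'E'
from h import *
M=tool(); print(M.round(4).tolist()); cv2.imwrite("pics/w4.png",imaging.camera("wrist")[:,:,::-1]); 
E
python3 rel.py .499 .073 .12
```

```text
time_s: 11.43
eef_pos: [0.5021, 0.0111, 0.1982]
wrist_force: [0.5, 0.7, -0.6]
time_s: 11.85
eef_pos: [0.4989, 0.0627, 0.1978]
wrist_force: [-0.7, 0.2, 0.7]
opening: 0.708
[[-0.993, -0.1181, 0.0003, 0.4989], [-0.1181, 0.993, -0.0009, 0.0627], [-0.0002, -0.0009, -1.0, 0.1978], [0.0, 0.0, 0.0, 1.0]]
rel cm [-0.12  1.06  7.78] pos [0.499  0.0624 0.1978] yawY 96.73
```

View pics/w4.png

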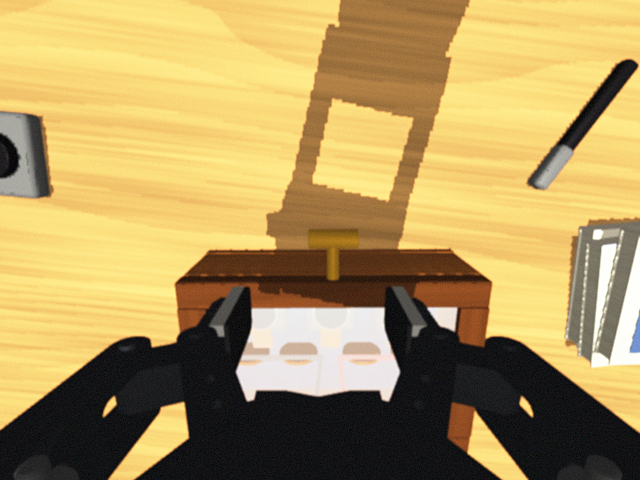

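The wrist view shows the T-bar from (308,239) to (358,239), parallel to the fingers' closing line. The tips are at about (245,290) and (390,290). From the known gap, they sit about 12 mm behind the TCP when open.

```bash
python3 - <<'E'
from h import *
T=wristT()
c=[px("wrist",u,v,.092,T) for u,v in [(308,238),(358,238)]]; print(np.round(c,4)); print(px("wrist",333,231,.086,T).round(4),px("wrist",333,248,.086,T).round(4))
d=c[0]-c[1]; print(np.degrees(np.arctan2(d[1],d[0])))
E
python3 rel.py .499 .0725 .076
```

```text
[[0.4986 0.0551 0.092 ]
 [0.494  0.0941 0.092 ]]
[0.4921 0.0743 0.086 ] [0.5062 0.0762 0.086 ]
-83.30082802606869
rel cm [-0.12  1.01 12.18] pos [0.499  0.0624 0.1978] yawY 96.73
```

```bash
python3 -m pendant '[[-0.1,1.1,2,0],[-0.1,1.1,5,0],[-0.1,1.1,8,0],[-0.1,1.1,10,0],[-0.1,1.1,11,0],[-0.1,1.1,12.2,0],[-0.1,1.1,12.2,0],[-0.1,1.1,12.2,0],[-0.1,1.1,12.2,0]]' 1
python3 - <<'E'
from h import *
im=imaging.camera("wrist")[:,:,::-1]; s=imaging.camera("scene")[:,:,::-1]
cv2.imwrite("pics/w5.png",np.hstack([cv2.resize(im[160:400,200:440],(400,400)),cv2.resize(s[170:270,290:390],(400,400),interpolation=cv2.INTER_CUBIC)]))
E
```

```text
time_s: 12.65
eef_pos: [0.4994, 0.0741, 0.0768]
eef_rot: [0.001, -0.059, 0.998, -0.0]
wrist_force: [0.0, 0.2, -0.4]
opening: 0.997
grasp_force: 0.0
```

View pics/w5.png

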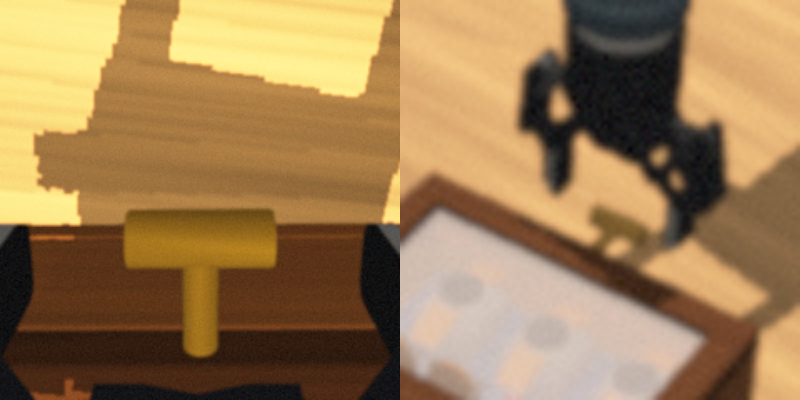

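The bar is centred between the fingers in the wrist crop. The scene crop shows the tips still slightly above bar height, because open fingers sit back. I'll go 14 mm lower, then close.

```bash
python3 -m pendant '[[0,0,0.7,0],[0,0,1.4,0],[0,0,1.4,0],[0,0,1.4,0]]' 1; python3 -m pendant '[[0,0,0,0],[0,0,0,0],[0,0,0,0],[0,0,0,0],[0,0,0,0],[0,0,0,0],[0,0,0,0],[0,0,0,0],[0,0,0,0],[0,0,0,0]]' 0
python3 - <<'E'
from h import *
im=imaging.camera("wrist")[:,:,::-1]; s=imaging.camera("scene")[:,:,::-1]
cv2.imwrite("pics/w6.png",np.hstack([cv2.resize(im[160:400,200:440],(400,400)),cv2.resize(s[170:270,290:390],(400,400),interpolation=cv2.INTER_CUBIC)]))
E
```

```text
time_s: 13.08
eef_pos: [0.4977, 0.0749, 0.061]
eef_rot: [-0.001, -0.059, 0.998, 0.0]
wrist_force: [0.6, -0.3, -0.3]
opening: 0.999
grasp_force: 0.0
time_s: 13.92
eef_pos: [0.4986, 0.0749, 0.0621]
eef_rot: [0.0, -0.059, 0.998, 0.0]
wrist_force: [-3.1, 1.1, 5.9]
opening: 0.457
grasp_force: 60.5
```

View pics/w6.png

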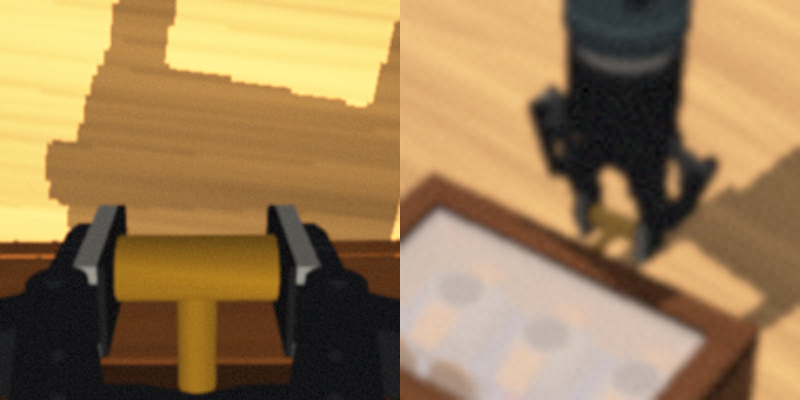

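The bar is pinched squarely at both ends, at 60 N and 39 mm opening. I'll raise it along the arc, first to 20°.

```bash
python3 -m pendant '[[-0.06,0,-0.93,0],[-0.16,0,-1.86,0],[-0.3,0,-2.79,0],[-0.48,0,-3.7,0],[-0.7,0,-4.61,0],[-0.96,0,-5.51,0],[-1.26,0,-6.39,0],[-1.6,0,-7.27,0],[-1.6,0,-7.27,0],[-1.6,0,-7.27,0],[-1.6,0,-7.27,0]]' 0
```

```text
time_s: 14.93
eef_pos: [0.5139, 0.0768, 0.134]
eef_rot: [-0.0, -0.06, 0.998, 0.0]
wrist_force: [1.6, 2.6, -4.7]
opening: 0.453
grasp_force: 61.0
```

```bash
python3 -m pendant '[[-0.37,0,-0.85,0],[-0.79,0,-1.69,0],[-1.23,0,-2.51,0],[-1.72,0,-3.31,0],[-2.23,0,-4.09,0],[-2.79,0,-4.84,0],[-3.37,0,-5.57,0],[-3.98,0,-6.28,0],[-3.98,0,-6.28,0],[-3.98,0,-6.28,0]]' 0
```

```text
time_s: 15.77
eef_pos: [0.5544, 0.0818, 0.1979]
eef_rot: [0.0, -0.06, 0.998, 0.0]
wrist_force: [0.2, 4.6, -5.1]
opening: 0.451
grasp_force: 61.4
```

```bash
python3 -m pendant '[[-0.65,0,-0.67,0],[-1.32,0,-1.32,0],[-2.03,0,-1.94,0],[-2.75,0,-2.52,0],[-3.51,0,-3.08,0],[-4.28,0,-3.6,0],[-5.08,0,-4.09,0],[-5.9,0,-4.53,0],[-5.9,0,-4.53,0],[-5.9,0,-4.53,0],[-5.9,0,-4.53,0]]' 0
python3 - <<'E'
from h import *
M=tool(); print(M[:3,3].round(4))
im=imaging.camera("wrist")[:,:,::-1]; s=imaging.camera("scene")[:,:,::-1]
cv2.imwrite("pics/w7.png",np.hstack([cv2.resize(im[120:440,160:480],(400,400)),cv2.resize(s[120:320,240:440],(400,400),interpolation=cv2.INTER_CUBIC)]))
E
```

```text
time_s: 16.68
eef_pos: [0.613, 0.089, 0.2432]
eef_rot: [-0.0, -0.06, 0.998, 0.0]
wrist_force: [-0.6, 6.6, -4.6]
opening: 0.454
grasp_force: 64.2
[0.613  0.089  0.2432]
```

View pics/w7.png

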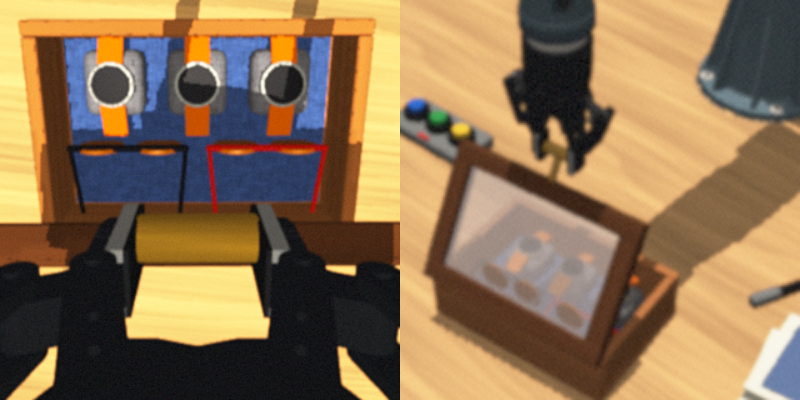

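The lid is held at roughly 60°. The bar seems to have slid a few mm between the pads, so I'll measure that numerically by comparing the gold edges before and after.

```bash
cat > ang.py <<'E'
from h import *
import sys
def bar(im):  # gold rows in the bar's outer columns, width
    h=cv2.cvtColor(im,cv2.COLOR_BGR2HSV); m=((h[...,0]>15)&(h[...,0]<28)&(h[...,1]>170)&(h[...,2]>50)).astype(np.uint8)
    n,l,s,c=cv2.connectedComponentsWithStats(cv2.morphologyEx(m,cv2.MORPH_OPEN,np.ones((5,5)))); return m,l,s,c,n
def meas(im,sc,u0,v0,cols):
    h=cv2.cvtColor(im,cv2.COLOR_BGR2HSV).astype(int); g=im.astype(int)
    out=[]
    for u in cols:
        c=int((u-u0)*sc); col=h[:,c,:]; ok=(col[:,0]>17)&(col[:,0]<30)&(col[:,1]>180)
        r=np.where(ok)[0]; r=r[(r/sc+v0>280)&(r/sc+v0<350)]
        out.append((u,round(r.min()/sc+v0,1),round((r.max()+1)/sc+v0,1),len(r)/sc) if len(r) else None)
    return out
if __name__=="__main__":
    a=cv2.imread("pics/w6.png")[:,:400]; b=cv2.imread("pics/w7.png")[:,:400]
    print(meas(a,400/240,200,160,(285,295,345,355))); print(meas(b,1.25,160,120,(285,295,345,355)))
    for im,sc,v0,u0 in ((a,400/240,160,200),(b,1.25,120,160)):
        c=int((290-u0)*sc); print([(round(r/sc+v0),im[r,c].tolist()) for r in range(int((282-v0)*sc),int((348-v0)*sc),5)])
E
python3 ang.py
```

```text
[(285, np.float64(302.2), np.float64(340.0), 37.8), (295, np.float64(301.6), np.float64(340.6), 38.4), (345, np.float64(301.6), np.float64(340.0), 38.4), (355, np.float64(301.6), np.float64(340.0), 38.4)]
[(285, np.float64(292.0), np.float64(329.6), 37.6), (295, np.float64(291.2), np.float64(330.4), 39.2), (345, np.float64(292.0), np.float64(329.6), 37.6), (355, np.float64(291.2), np.float64(329.6), 38.4)]
[(282, [62, 115, 157]), (285, [66, 123, 168]), (288, [70, 130, 180]), (291, [69, 127, 175]), (294, [76, 136, 185]), (297, [76, 139, 187]), (300, [64, 123, 170]), (303, [21, 74, 105]), (306, [24, 80, 115]), (309, [21, 86, 124]), (312, [25, 95, 138]), (315, [26, 102, 147]), (318, [27, 109, 156]), (321, [32, 122, 168]), (324, [27, 120, 169]), (327, [28, 117, 168]), (330, [31, 118, 166]), (333, [28, 112, 161]), (336, [26, 112, 160]), (339, [27, 100, 144]), (342, [21, 51, 90]), (345, [25, 52, 89])]
[(282, [64, 62, 94]), (286, [23, 52, 89]), (290, [23, 54, 93]), (294, [22, 77, 106]), (298, [26, 87, 125]), (302, [24, 99, 143]), (306, [27, 106, 152]), (310, [29, 120, 169]), (314, [31, 121, 170]), (318, [28, 119, 169]), (322, [29, 115, 162]), (326, [28, 108, 154]), (330, [25, 75, 116]), (334, [105, 195, 244]), (338, [131, 229, 253]), (342, [134, 229, 253]), (346, [131, 227, 252])]
```

On the arc that shift means the lid is at about 59.0°. I'll check whether it is still creeping.

```bash
cat > now.py <<'E'
from ang import *
from scipy.optimize import brentq
o=ctrl.get_obs(); M=tool(); im=imaging.camera("wrist")[:,:,::-1]
r=[x for x in meas(im,1,0,0,range(283,300,2)) + meas(im,1,0,0,range(341,357,2)) if x]
v=np.median([(x[1]+x[2])/2 for x in r]); P0=np.array([.4986,.0749,.0621]); ca=np.array([np.cos(np.radians(6.8)),np.sin(np.radians(6.8))])
D=(M[:2,3]-P0[:2])@ca; H=M[2,3]-P0[2]
def vp(t):
    f=np.radians(t)+np.arctan2(9,214); rr=np.hypot(.214,.009); d=.214-rr*np.cos(f); h=rr*np.sin(f)-.009
    x=-.0008+D-d-.0678; z=-.0219-(h-H)+.1462
    return 242.2+331.28*(-(.9637*x+.2672*z))/(-.2672*x+.9637*z)
print("t",round(o["time_s"],2),"D,H",D.round(4),H.round(4),"v",v,"theta",round(brentq(lambda t:vp(t)-v,40,80),2),"F",o["wrist_force"].round(1),o["grasp_force"])
E
python3 now.py; python3 -m pendant '[[0,0,0,0],[0,0,0,0],[0,0,0,0],[0,0,0,0],[0,0,0,0],[0,0,0,0],[0,0,0,0],[0,0,0,0],[0,0,0,0],[0,0,0,0],[0,0,0,0],[0,0,0,0]]' 0 >/dev/null; python3 now.py
```

```text
t 16.78 D,H 0.1152 0.1811 v 310.5 theta 58.97 F [-1.4  6.7 -4.6] 64.219890832901
t 17.83 D,H 0.1152 0.1811 v 310.5 theta 58.96 F [-1.5  6.3 -5.3] 64.22065258026123
```

The lid is steady at 59.0°. I'll apply the 1° correction along the tangent.

```bash
python3 -m pendant '[[-0.15,0,-0.09,0],[-0.33,0,-0.18,0],[-0.33,0,-0.18,0],[-0.33,0,-0.18,0],[-0.33,0,-0.18,0],[-0.33,0,-0.18,0]]' 0 | egrep 'time|force'; python3 now.py
```

```text
time_s: 18.38
wrist_force: [-1.9, 6.4, -4.6]
grasp_force: 64.1
t 18.38 D,H 0.1183 0.1827 v 310.5 theta 59.91 F [-1.9  6.4 -4.6] 64.05333280563354
```

```bash
python3 -m pendant '[[0,0,0,0],[0,0,0,0],[0,0,0,0],[0,0,0,0],[0,0,0,0],[0,0,0,0]]' 0 | egrep 'time|force'; python3 now.py; python3 -c "
from bench import workorder; print(workorder.hand_in())"
```

```text
time_s: 18.93
wrist_force: [-0.4, 6.1, -4.1]
grasp_force: 64.1
t 18.93 D,H 0.1183 0.1827 v 310.5 theta 59.91 F [-0.4  6.1 -4.1] 64.05346870422363
the job is handed in; nothing more can be done
None
```

I pressed green, yellow and blue in that order with the lid shut, then raised the lid by its handle and handed the job in at 18.9 s, with the gripper still holding it steady at about 59.9° by my camera estimate.

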